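Try the keys on the knife safe

ROBOT

A 7-joint arm with a two-finger parallel gripper is mounted at the origin on the work surface. World frame = base frame: x ahead of the robot, y to its left, z up, the work surface at z = 0. Lengths are in m, angles in rad, forces in N, time in s.
With the tool pointing down it reaches from about 0.4 to 0.9 m from the base axis. Payload 5.6 kg.
Tool frame: the origin (TCP) lies at the centre of the arm's flange, where the gripper is bolted on; the fingertips stand 190 mm ahead of it and the grasp point (between the pads) lies 171 mm ahead of it; z points along the fingers, y is the line along which they close (so a half turn about z gives the same grasp; the last joint's range is limited). The gripper opens to 92 mm and grips with 3 to 60 N. Pads are 20 mm wide; open, the fingers measure 128 mm over their backs; the gripper's body (75 mm by 189 mm) begins 69 mm behind the grasp point.
Start: joints at [-1.329, 0.468, -0.012, 1.603, 0.006, 1.071, -0.056], TCP at [0.183, 0.624, 0.405] pointing down, gripper open.
Joint ranges: [-2.53, 2.53], [-0.31, 2.02], [-1.57, 1.55], [0.28, 2.44], [-1.29, 4.43], [0.15, 1.84], [-2.92, 2.92]. Speed limits (rad/s): [2.57, 2.57, 3.14, 3.14, 3.14, 3.14, 3.14].

INTERFACE

Orientations are given as a rotation vector (axis times angle).
In Python, from bench import * gives the robot as it stands.
- The arm moves only by the tool move_arm, never from a script. Its argument "deltas" is a list of rows, each a list of 6 numbers: the shift along the tool's x, y, z as a fraction of full scale, then the turn, a rotation vector about the tool's x, y, z as a fraction of full scale. In form: [[dx, dy, dz, wx, wy, wz], ...]. A call has 1 to 10 rows; each row is the pose to reach, as a shift and turn from the pose commanded when the call began, along the tool's axes at that moment, turning the shorter way round; what a row does not reach only later rows make up. Full scale, the value 1, is 0.3 m for a shift and 180 degrees for a turn. A row lasts 1/10 s, in which the tool goes at most 50 mm and 8.59 degrees, less where a joint would pass 70% of its speed; a pose out of reach is approached as far as the arm can. A call with a number of a shift or a turn outside -1 to 1 is refused whole. A call with a gripper value outside its range is refused whole. "claw" is the opening, from 0 (shut) to 1 (fully open), set as the call begins (left out, the last holds). The fingers move at their own pace and stop on an object; the grip force is fixed at half the most. Time passes only in rows, so rows that repeat a pose let the fingers close. It gives the time, the measured TCP pose, the force, the opening and the grip force at its end, in the units of the state.
- observe(): the state, without advancing time (a new reading comes with each control period).
- camera(name): name is "scene" or "top"; returns the picture (480x640x3 uint8, red, green, blue); there is no depth.
- camera_info(name): a dict with "vfov" (degrees; the focal length in pixels is half the picture's height over the tangent of half this angle, whatever the lens; pixels are square), "cx", "cy" (the principal point, pixels), "distortion" ([k1, k2, p1, p2, k3] as OpenCV has them; the pictures are not rectified), "rvec" (rotation vector, rad) and "tvec" (3), from world to camera coordinates, as OpenCV has them. Camera axes: x right, y down, z forward; pixel columns grow to the right and rows downward; lengths in m; the calibration is good to about 2 mm. A picture is of the moment at which its call begins. camera_info takes no time and is no camera call.
- finish_job(): hands the job in; it is judged then, once.
Trained networks look in the newest picture that a camera, given by its name, has taken for a name from the list of things; names that differ only in an ending like _2 or _b are one class to them, and where a whole thing is asked for, a point or a joint stands for the part that bears it (a point fixed in the world has none). Each returns a list of dicts, best first, with "p" (0 to 1); they miss things now and then, are a little off and sometimes report something else, mostly with a low value. They report only what shows in the picture. A call takes as long as a camera call. They do not tell look-alikes from the thing itself.
- spot_in(camera, label): "extent" ([left, top, width, height] in pixels, round what is visible of it).
The state is a dict: "time_s": time; "joint_positions": joint angles; "joint_velocities": joint speeds; "joint_torque": joint torques, N m; "tcp_pos": TCP position; "tool_rot": TCP orientation; "force": force on the tool from outside, world axes, zero at the start; "wrist_torque": the same for the moment, N m; "width": finger opening in m; "gripper_force": force on a finger pad.
Only numpy, scipy, OpenCV 4.12 (cv2) and the standard library are available. Lean on these libraries where they do the work, as an engineer would, in place of code of your own. Each camera call takes 0.05 s, during which the arm holds its last target. There are 200 camera calls.

TASK

One of the three keys in the wooden stand unlocks the steel knife safe, but nobody remembers which: put them in the lock one at a time, fully home, until you find the one that turns, and turn it anticlockwise a quarter turn to its stop. Leave that key fully in the lock and the other two standing fully down in the stand, and do not disturb the other kitchen things.

Things in the scene. Friction and masses are not known exactly. Their poses are not given: they have to be found in the camera images.
- safe: stainless knife safe, 150 (x) x 210 (y) x 90 mm tall, fixed to the counter; origin under its centre. The brass lock lies flush in the middle of its top. As in any lock, turn a wrong key back to the locked position before drawing it out: with the barrel left more than about 0.15 rad round, the next key catches on the wards inside
- lock_mouth (a point): centre of the keyhole, level with the safe's top, 90 mm above the counter; axes as the safe's. The keyhole is a bevelled slot, 28 mm along x and 8.5 mm along y, in a flush 38 mm square brass barrel. A key goes straight down, blade along x, until its collar rests on the top; its bow is then 110 to 138 mm above the counter
- lock (a joint): barrel angle, rad: 0 locked (start), 1.57 unlocked at its stop, growing anticlockwise seen from above. No spring; stays as left; 0.06 N m of friction. A key has 0.15 rad of play in the slot. A wrong key goes fully in but meets a hard stop within 0.35 rad and comes straight out again; the right one turns on, at 3 to 5 N pushed 20 mm from the axis, and is then held captive
- stand: wooden key stand, 225 (x) x 54 (y) x 60 mm tall, fixed; origin under its centre. Three slots in its top at x = -75, 0 and 75 mm, each 30 mm along x and 11 mm along y, bevelled, 56 mm deep. At the start each holds a key upright, collar resting on the top, bow along the stand's x (bow from 80 to 108 mm above the counter)
- key1: one of three steel keys, alike when standing. Origin at the blade's foot, z up, x along blade width and bow length; same when turned by pi. Blade 24 x 5 mm (x, y), 52 mm long (lowest 10 mm only 7 x 5); collar 36 x 18 mm at heights 52 to 58; neck 16 x 10 mm; bow 56 (x) x 10 (y) mm at heights 72 to 100 (top). 0.09 to 0.14 kg
- key1_collar (a point): middle of the underside of key1's collar, on its axis, 52 mm above its origin; meets lock_mouth when the key is fully in the lock
- key2: another key, as key1. The three differ only in the height of the notch in the blade (one each at 10 to 20, 20 to 30, 30 to 40 mm above the foot). Which notch the lock wants is hidden inside it and differs from time to time
- key2_collar (a point): middle of the underside of key2's collar, on its axis, 52 mm above its origin; meets lock_mouth when the key is fully in the lock
- key3: the third key, as key1 and key2
- key3_collar (a point): middle of the underside of key3's collar, on its axis, 52 mm above its origin; meets lock_mouth when the key is fully in the lock
- grinder: push-button pepper grinder, clear acrylic and steel, 60 mm dia., 147 mm tall; origin under its centre; to be left alone
- tawa: round flat steel griddle, 240 mm dia., 12 mm high; origin under its centre; to be left alone
- turner: flat bamboo turner lying along its x, 300 mm long, 62 mm wide blade at +x; origin underneath, 160 mm from the handle end; to be left alone
- dish: white ceramic dish, 84 mm dia., 30 mm high; origin under its centre; to be left alone
- tumbler: empty steel tumbler, 72 mm dia., 100 mm tall; origin under its centre; to be left alone
- jar: glass jar with steel cap, 72 mm dia., 100 mm tall; origin under its centre; to be left alone
- katori: small steel bowl, 84 mm dia., 40 mm high; origin under its centre; to be left alone
Mind the look-alikes: they are no part of the job. What is shaped like the key1 but purple or red is not meant.

How it is judged:
By the outcome, as a careful person would: the job done as asked, in the order asked, and still so for the second after the job is handed in, with the robot touching nothing.
It also fails if it takes over 72 s, if anything falls off the work surface, if the arm or the gripper's body presses on something with over 40 N, if the wrist force passes 120 N, or if a joint passes its speed limit or range.

## Working session

There is one attempt and no reset: what is moved stays moved. The work goes in short steps, Python scripts to look and compute and a tool call to move; the robot and the scene stay as the last step left them, time stands still between calls to the robot, and variables do not carry over. Pictures are saved under pics/ and viewed, at most 10 in all, crops included, and the job is handed in when it is done.

Besides the shell and the picture viewer there is one more tool, called after "Request:" by a JSON object that holds its "api" and its "payload". move_arm: Moves the arm, as the interface text tells. Its arguments: {"type":"object","properties":{"deltas":{"type":"array"},"claw":{"type":"number"}},"required":["deltas"]}

```bash
ls; mkdir -p pics; python3 - <<'E'
from bench import *
import cv2
s=observe();print(s)
for c in("scene","top"):
    im=camera(c);cv2.imwrite(f"pics/{c}0.png",im[...,::-1]);print(c,camera_info(c))
    for l in("safe","stand","key1","lock_mouth"):
        try:
            for d in spot_in(c,l)[:6]:print(l,[round(v) for v in d["extent"]],round(d["p"],2))
        except Exception as e: print(l,e)
E
```

```text
pics
{'time_s': 0.0, 'joint_positions': array([-1.32900063,  0.46839439, -0.01161224,  1.60362811,  0.0059938 ,
        1.0714215 , -0.05629592]), 'joint_velocities': array([-0.0020498 , -0.00270645, -0.00088175, -0.00048247,  0.00041301,
        0.00012578, -0.00011162]), 'joint_torque': array([ 8.13662064e-04, -5.20581686e+01, -1.16549883e-02, -2.43734443e+01,
       -5.64768550e-02,  1.73061539e-02,  1.75378118e-04]), 'tcp_pos': array([0.18259336, 0.62356203, 0.40372703]), 'tool_rot': array([-4.45910012e-01, -3.10964119e+00,  2.84483670e-03]), 'force': array([-0.65305705,  0.16436682,  0.18822889]), 'wrist_torque': array([ 0.02636846,  0.00673241, -0.00803517]), 'gripper_force': 0.0, 'width': 0.09174646867293797}
scene {'vfov': 55.738977656191835, 'cx': 320.67126663941696, 'cy': 239.0588648633133, 'distortion': array([-0.03672942,  0.        ,  0.        ,  0.        ,  0.        ]), 'rvec': array([ 1.21998384,  2.15099267, -1.09266622]), 'tvec': array([ 0.27026846, -0.24377933,  1.62462661])}
safe [331, 232, 94, 76] 0.9
stand [220, 195, 62, 54] 0.75
stand [421, 300, 109, 81] 0.3
key1 [226, 205, 17, 17] 0.77
key1 [245, 192, 14, 23] 0.68
key1 [184, 214, 19, 21] 0.53
key1 [263, 183, 14, 20] 0.45
lock_mouth [334, 232, 96, 76] 0.68
top {'vfov': 51.44840319766713, 'cx': 323.25324382093777, 'cy': 241.8967893295959, 'distortion': array([-0.10146169,  0.        ,  0.        ,  0.        ,  0.        ]), 'rvec': array([ 2.14650363, -2.11589063,  0.20787361]), 'tvec': array([0.0092973 , 0.55273891, 1.33411387])}
safe [211, 195, 90, 79] 0.59
stand [395, 208, 24, 88] 0.97
key1 [441, 246, 19, 15] 0.69
key1 [434, 198, 21, 11] 0.46
key1 [403, 268, 13, 19] 0.45
lock_mouth [211, 198, 94, 76] 0.67
lock_mouth [338, 270, 26, 33] 0.51
lock_mouth [405, 265, 10, 20] 0.33
```

View pics/scene0.png

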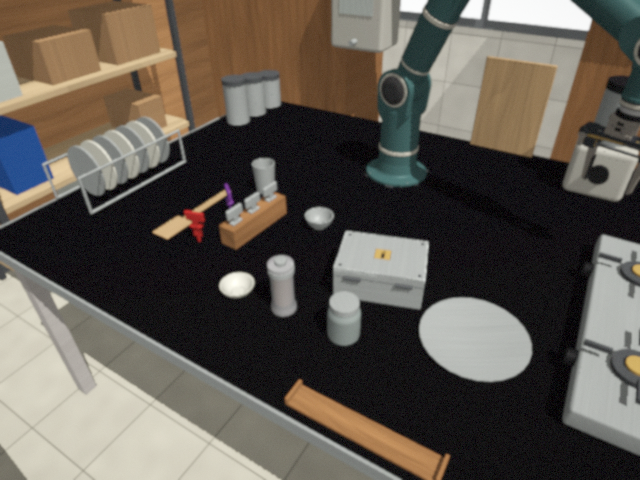

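View pics/top0.png

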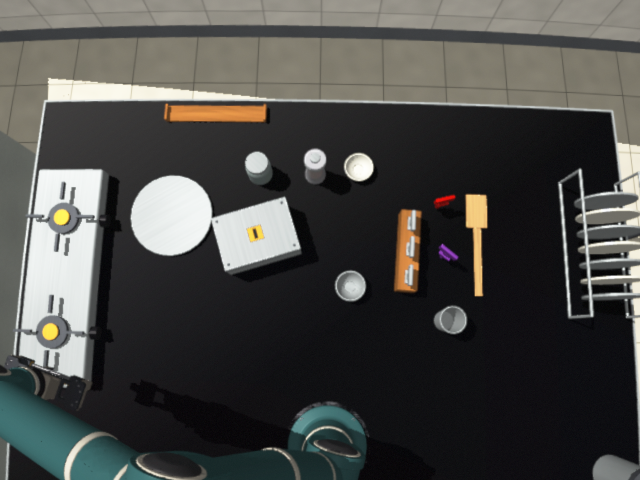

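```bash
python3 - <<'E'
import cv2
a=cv2.imread("pics/top0.png");
l=cv2.resize(a[185:315,365:485],None,fx=4,fy=4,interpolation=3);r=cv2.resize(a[180:290,200:310],None,fx=4,fy=4,interpolation=3)
import numpy as np
o=np.zeros((520,800,3),np.uint8);o[:520,:480]=l[:, :480];o[:280,480:]=r[80:360,60:380]
s=cv2.imread("pics/scene0.png")
o[280:520,480:800]=cv2.resize(s[180:255,190:290],(320,240),interpolation=3)
cv2.imwrite("pics/crop0.png",o)
E
```

```text
(no output)
```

View pics/crop0.png

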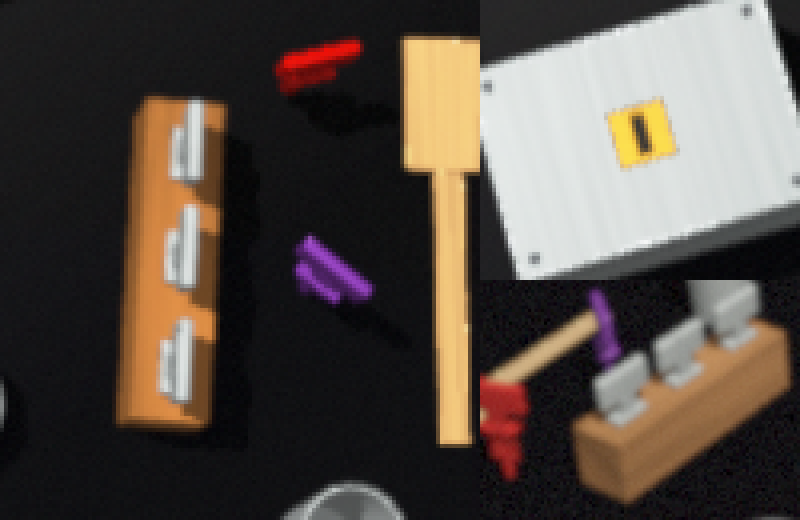

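Top view: stand with steel keys at about (410,220), (411,246), (409,275); look-alikes are red at (445,201) and purple at (448,252), neither in the stand. The brass lock with its slot is at about (255,233) on the safe. I choose the three steel keys in the stand; the crop confirms all three are steel and standing in it.

```bash
cat > h.py <<'E'
import numpy as np, cv2
from bench import *
from scipy.spatial.transform import Rotation as R
from scipy.optimize import minimize
def K(ci):
    f=240/np.tan(np.radians(ci["vfov"]/2));return np.array([[f,0,ci["cx"]],[0,f,ci["cy"]],[0,0,1]])
def proj(c,P):
    ci=camera_info(c);return cv2.projectPoints(np.array(P,float).reshape(-1,1,3),ci["rvec"],ci["tvec"],K(ci),ci["distortion"])[0][:,0]
def ray(c,uv,z):
    ci=camera_info(c);n=cv2.undistortPoints(np.array(uv,float).reshape(-1,1,2),K(ci),ci["distortion"])[:,0]
    Rm=R.from_rotvec(ci["rvec"]).as_matrix();o=-Rm.T@ci["tvec"];d=np.c_[n,np.ones(len(n))]@Rm
    return o+d*((z-o[2])/d[:,2])[:,None]
def box(p,L,W,H,z0=0):
    c,s=np.cos(p[2]),np.sin(p[2])
    return [[p[0]+c*a-s*b,p[1]+s*a+c*b,z] for a in(-L/2,L/2) for b in(-W/2,W/2) for z in(z0,H)]
def hull(c,pts,S=8):
    h=cv2.convexHull(proj(c,pts).astype(np.float32))
    m=np.zeros((480,640),np.uint8);cv2.fillConvexPoly(m,np.round(h*256).astype(np.int32),255,cv2.LINE_AA,8);return m/255.
def to(x,y,z,yaw):
    """row for TCP x,y,z, tool y at world azimuth yaw (rad), tool down; from measured pose"""
    s=observe();r0=R.from_rotvec(s["tool_rot"])
    yv=np.array([np.cos(yaw),np.sin(yaw),0]);zv=np.array([0,0,-1.]);t=R.from_matrix(np.c_[np.cross(yv,zv),yv,zv])
    d=r0.inv().apply(np.array([x,y,z])-s["tcp_pos"])/0.3;w=(r0.inv()*t).as_rotvec()/np.pi
    yy=r0.apply([0,1,0]);print(round(s["time_s"],2),np.round(s["tcp_pos"],4),"yaw",round(np.arctan2(yy[1],yy[0]),3),"F",np.round(s["force"],1),"T",np.round(s["wrist_torque"],2),"row",[round(v,4) for v in (*d,*w)])
E
python3 - <<'E'
from h import *
ims={c:cv2.imread(f"pics/{c}0.png") for c in("top","scene")}
def fit(name,L,W,H,p0,z0=0):
  W8={}
  for c,a in ims.items():
    hsv=cv2.cvtColor(a,cv2.COLOR_BGR2HSV).astype(float);h,s,v=cv2.split(hsv)
    roi=cv2.dilate((hull(c,box(p0,L,W,H))>0).astype(np.uint8),np.ones((13,13)))
    if name=="stand": m=((s>90)&(h>5)&(h<20)&(v>35)); ign=(s<=80)&(v>50)
    else: m=v>55; ign=np.zeros_like(m)
    W8[c]=(m.astype(float),roi*(~ign))
  def cost(p,cs): return sum((np.abs(W8[c][0]-hull(c,box(p,L,W,H,z0)))*W8[c][1]).sum() for c in cs)
  for cs in(("top",),("scene",),("top","scene")):
    best=min((minimize(cost,q,args=(cs,),method="Nelder-Mead",options=dict(initial_simplex=np.array([q,q+[.012,0,0],q+[0,.012,0],q+[0,0,.1]]),xatol=1e-5,fatol=.01)) for q in (np.array(p0),np.array(p0)+[.005,-.005,.05])),key=lambda r:r.fun)
    print(name,cs,np.round(best.x,4),round(best.fun,1))
g=ray("top",[[255,233]],.09)[0];print(g)
for c,a in ims.items():
    b,gg,r=[x.astype(float) for x in cv2.split(a)]
    w=np.clip((r-b-40)/120,0,1)  # brass weight
    y0,x0=(233,255) if c=="top" else (255,382)
    k=np.zeros_like(w,np.uint8);k[y0-12:y0+13,x0-14:x0+15]=(w[y0-12:y0+13,x0-14:x0+15]>.35)
    cnt=max(cv2.findContours(k,0,2)[0],key=cv2.contourArea);kk=np.zeros_like(k);cv2.drawContours(kk,[cnt],-1,1,-1)
    ys,xs=np.nonzero(kk);print("brass",c,xs.mean(),ys.mean(),len(xs),ray(c,[[xs.mean(),ys.mean()]],.09))
fit("safe",.15,.21,.09,[g[0],g[1],-.2 if False else .2])
fit("safe",.15,.21,.09,[g[0],g[1],-.2])
e=ray("top",[[409,250]],.06)[0];print(e)
fit("stand",.225,.054,.06,[e[0],e[1],0.])
E
```

```text
[0.56686557 0.20281081 0.09      ]
brass top 254.90954773869348 233.09045226130652 199 [[0.56661202 0.20304661 0.09      ]]
brass scene 382.2783505154639 253.77319587628867 97 [[0.56728921 0.20250947 0.09      ]]
safe ('top',) [0.5689 0.204  0.3076] 227.3
safe ('scene',) [0.569  0.2029 0.3228] 433.9
safe ('top', 'scene') [0.5689 0.204  0.3073] 668.9
safe ('top',) [0.5689 0.204  0.3109] 101.8
safe ('scene',) [0.5676 0.2034 0.312 ] 275.3
safe ('top', 'scene') [0.5688 0.2041 0.3068] 383.0
[ 0.53169717 -0.22018464  0.06      ]
stand ('top',) [ 0.5347 -0.2205 -0.0693] 92.6
stand ('scene',) [ 0.5365 -0.2174 -0.0906] 93.7
stand ('top', 'scene') [ 0.535  -0.22   -0.0749] 223.1
```

```bash
cat > k.py <<'E'
from h import *
def keyparts(p,z):  # z = counter height of collar underside
    return [box(p,.036,.018,z+.006,z),box(p,.016,.010,z+.020,z+.006),box(p,.056,.010,z+.048,z+.020)]
def fitkey(ims,p0,z,cs):
    W={}
    for c in cs:
        h,s,v=[x.astype(float) for x in cv2.split(cv2.cvtColor(ims[c],cv2.COLOR_BGR2HSV))]
        roi=cv2.dilate((np.max([hull(c,b) for b in keyparts(p0,z)],0)>0).astype(np.uint8),np.ones((7,7)))
        W[c]=(np.clip((v-60)/60,0,1)*np.clip((110-s)/50,0,1),roi)
    def cost(p):return sum((np.abs(W[c][0]-np.max([hull(c,b) for b in keyparts(p,z)],0))*W[c][1]).sum() for c in cs)
    q=np.array(p0);r=minimize(cost,q,method="Nelder-Mead",options=dict(initial_simplex=np.array([q,q+[.006,0,0],q+[0,.006,0],q+[0,0,.1]]),xatol=1e-5,fatol=.01))
    return r.x,r.fun
E
python3 - <<'E'
from k import *
ims={c:cv2.imread(f"pics/{c}0.png") for c in("top","scene")}
p=np.array([.535,-.220,-.075]);o={c:cv2.resize(ims[c],None,fx=4,fy=4,interpolation=3) for c in ims}
def draw(c,pts,col):
    h=cv2.convexHull(((proj(c,pts)+.5)*4).astype(np.float32));cv2.polylines(o[c],[h.astype(int)],True,col,1)
for i in(-1,0,1):
    q=[p[0]+.075*i*np.cos(p[2]),p[1]+.075*i*np.sin(p[2]),p[2]]
    for cs in(("top",),("scene",),("top","scene")):
        x,f=fitkey(ims,q,.06,cs);print(i,np.round(q,4),cs,np.round(x,4),round(f,1))
    for c in o:
        for b in keyparts(x,.06):draw(c,b,(0,0,255))
for c in o:
    draw(c,box(p,.225,.054,.06),(0,255,0)); draw(c,box([.5675,.2032,.31],.15,.21,.09,.09),(0,255,0)); draw(c,box([.5668,.2028,.31],.038,.038,.09,.09),(255,0,0)); draw(c,box([.5668,.2028,.31],.028,.0085,.09,.09),(255,0,255))
t,s=o["top"],o["scene"]
f=np.zeros((600,800,3),np.uint8)
a=t[195*4:305*4,380*4:440*4];f[:440,:240]=a
b=t[190*4:280*4,200*4:310*4];f[:360,240:680]=b
d=s[180*4:250*4,215*4:295*4];f[360:600,240:560]=d[:240]
e=s[228*4:285*4,335*4:395*4];f[360:588,560:800]=e
cv2.imwrite("pics/ov.png",f)
E
```

```text
Traceback (most recent call last):
  File "k.py", line 11, in fitkey
    q=np.array(p0);r=minimize(cost,q,method="Nelder-Mead",options=dict(initial_simplex=np.array([q,q+[.006,0,0],q+[0,.006,0],q+[0,0,.1]]),xatol=1e-5,fatol=.01))
                     ~~~~~~~~^^^^^^^^^^^^^^^^^^^^^^^^^^^^^^^^^^^^^^^^^^^^^^^^^^^^^^^^^^^^^^^^^^^^^^^^^^^^^^^^^^^^^^^^^^^^^^^^^^^^^^^^^^^^^^^^^^^^^^^^^^^^^^^^^^^
  File "k.py", line 10, in cost
    def cost(p):return sum((np.abs(W[c][0]-np.max([hull(c,b) for b in keyparts(p,z)],0))*W[c][1]).sum() for c in cs)
                       ~~~^^^^^^^^^^^^^^^^^^^^^^^^^^^^^^^^^^^^^^^^^^^^^^^^^^^^^^^^^^^^^^^^^^^^^^^^^^^^^^^^^^^^^^^^^^
  File "k.py", line 10, in <genexpr>
    def cost(p):return sum((np.abs(W[c][0]-np.max([hull(c,b) for b in keyparts(p,z)],0))*W[c][1]).sum() for c in cs)
                                                   ~~~~^^^^^
  File "h.py", line 17, in hull
    h=cv2.convexHull(proj(c,pts).astype(np.float32))
                     ~~~~^^^^^^^
  File "h.py", line 8, in proj
    ci=camera_info(c);return cv2.projectPoints(np.array(P,float).reshape(-1,1,3),ci["rvec"],ci["tvec"],K(ci),ci["distortion"])[0][:,0]
ValueError: time passes only in moves, steps and waits
```

```bash
python3 - <<'E'
s=open("h.py").read()
s=s.replace("def K(ci)","_ci={c:camera_info(c) for c in('top','scene')}\ncamera_info=_ci.get\ndef K(ci)")
open("h.py","w").write(s)
E
cat > ov.py <<'E'
from k import *
ims={c:cv2.imread(f"pics/{c}0.png") for c in("top","scene")}
p=np.array([.535,-.220,-.075]);o={c:cv2.resize(ims[c],None,fx=4,fy=4,interpolation=3) for c in ims}
def draw(c,pts,col):
    h=cv2.convexHull(((proj(c,pts)+.5)*4).astype(np.float32));cv2.polylines(o[c],[h.astype(int)],True,col,1)
for i in(-1,0,1):
    q=[p[0]+.075*i*np.cos(p[2]),p[1]+.075*i*np.sin(p[2]),p[2]]
    for cs in(("top",),("scene",),("top","scene")):
        x,f=fitkey(ims,q,.06,cs);print(i,np.round(q,4),cs,np.round(x,4),round(f,1))
    for c in o:
        for b in keyparts(x,.06):draw(c,b,(0,0,255))
for c in o:
    draw(c,box(p,.225,.054,.06),(0,255,0)); draw(c,box([.5675,.2032,.31],.15,.21,.09,.09),(0,255,0)); draw(c,box([.5668,.2028,.31],.038,.038,.09,.09),(255,0,0)); draw(c,box([.5668,.2028,.31],.028,.0085,.09,.09),(255,0,255))
t,s=o["top"],o["scene"]
f=np.zeros((600,800,3),np.uint8)
a=t[195*4:305*4,380*4:440*4];f[:440,:240]=a
b=t[190*4:280*4,200*4:310*4];f[:360,240:680]=b
d=s[180*4:250*4,215*4:295*4];f[360:600,240:560]=d[:240]
e=s[228*4:285*4,335*4:395*4];f[360:588,560:800]=e
cv2.imwrite("pics/ov.png",f)
E
python3 ov.py
```

```text
-1 [ 0.4602 -0.2144 -0.075 ] ('top',) [ 0.4584 -0.2153 -0.1308] 43.4
-1 [ 0.4602 -0.2144 -0.075 ] ('scene',) [ 0.4502 -0.2309 -0.4563] 99.0
-1 [ 0.4602 -0.2144 -0.075 ] ('top', 'scene') [ 0.4584 -0.2169 -0.0651] 182.5
0 [ 0.535 -0.22  -0.075] ('top',) [ 0.5349 -0.221  -0.1435] 38.8
0 [ 0.535 -0.22  -0.075] ('scene',) [ 0.5324 -0.2218  0.0288] 88.9
0 [ 0.535 -0.22  -0.075] ('top', 'scene') [ 0.5329 -0.2208 -0.0061] 137.5
1 [ 0.6098 -0.2256 -0.075 ] ('top',) [ 0.6087 -0.2261 -0.1313] 42.6
1 [ 0.6098 -0.2256 -0.075 ] ('scene',) [ 0.6067 -0.2267  0.0485] 43.0
1 [ 0.6098 -0.2256 -0.075 ] ('top', 'scene') [ 0.6063 -0.2267  0.0139] 98.2
```

View pics/ov.png

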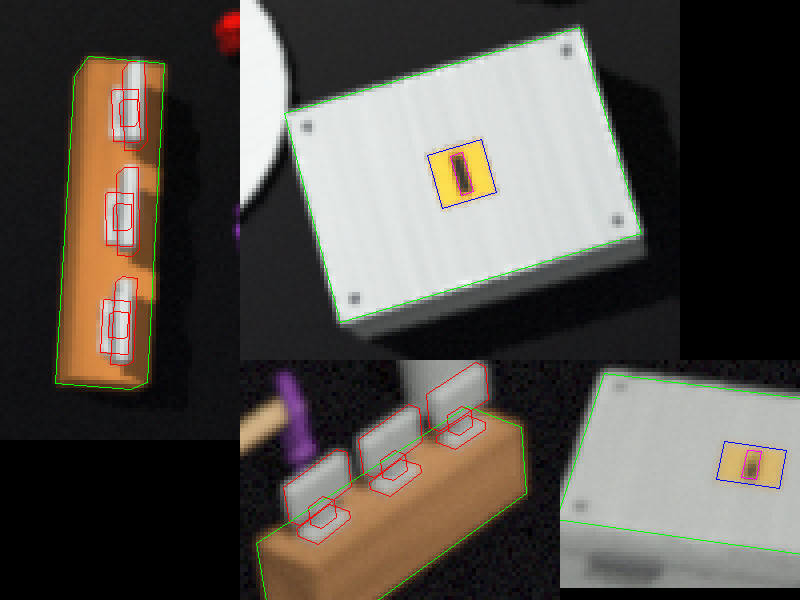

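The overlay matches: the lock outline sits on the brass at about (0.567, 0.203) with yaw 0.31, and the stand yaw is about -0.075. Now I move to the middle key.

```bash
python3 -c "
from h import *
to(.48,.2,.40,-.2);to(.534,-.2205,.36,-1.646)"
```

```text
0.5 [0.1826 0.6238 0.4046] yaw 1.286 F [-0.5 -0.7  0.7] T [ 0.02 -0.02 -0.08] row [np.float64(-1.3483), np.float64(-1.0772), np.float64(0.0155), np.float64(-0.0), np.float64(0.0), np.float64(0.473)]
0.5 [0.1826 0.6238 0.4046] yaw 1.286 F [-0.5 -0.7  0.7] T [ 0.02 -0.02 -0.08] row [np.float64(-1.9149), np.float64(-2.3718), np.float64(0.1489), np.float64(-0.0), np.float64(0.0), np.float64(0.9333)]
```

Request:
{"api": "move_arm", "payload": {"deltas": [[-0.9,-0.72,0.01,0,0,0.473],[-0.9,-0.72,0.01,0,0,0.473],[-0.9,-0.72,0.01,0,0,0.473],[-0.9,-0.72,0.01,0,0,0.473],[-0.9,-0.72,0.01,0,0,0.473],[-0.9,-0.72,0.01,0,0,0.473],[-0.9,-0.72,0.01,0,0,0.473],[-1,-0.9,0.05,0,0,0.473],[-1,-1,0.05,0,0,0.473],[-1,-1,0.05,0,0,0.473]], "claw": 0.5}}

```text
time_s: 1.5
tcp_pos: [0.3864, 0.2461, 0.3893]
tool_rot: [2.446, 1.972, -0.004]
force: [0.0, 1.0, -0.5]
width: 0.046
gripper_force: 0.0
```

```bash
python3 -c "
from h import *
to(.534,-.2205,.34,-1.646);print(observe()['joint_positions'])"
```

```text
1.5 [0.3864 0.2461 0.3893] yaw -0.214 F [ 0.   1.  -0.5] T [-0.01  0.03  0.  ] row [np.float64(-1.4152), np.float64(0.811), np.float64(0.1658), np.float64(0.0), np.float64(0.0009), np.float64(0.4559)]
[-1.00764336  0.15796137  0.40739688  2.09157534 -0.0788208   0.90900937
 -0.76982986]
```

Request:
{"api": "move_arm", "payload": {"deltas": [[-1,0.573,0.1,0,0,0.45],[-1,0.573,0.1,0,0,0.45],[-1,0.573,0.1,0,0,0.45],[-1,0.573,0.1,0,0,0.45],[-1,0.573,0.1,0,0,0.45],[-1,0.573,0.1,0,0,0.45],[-1,0.573,0.1,0,0,0.45],[-1,0.573,0.1,0,0,0.45],[-1,0.7,0.1,0,0,0.45],[-1,0.8,0.1,0,0,0.45]]}}

```text
time_s: 2.5
tcp_pos: [0.5631, -0.0906, 0.3599]
tool_rot: [-3.14, 0.075, -0.002]
force: [0.1, -0.2, 0.6]
width: 0.046
gripper_force: 0.0
```

```bash
python3 -c "
from h import *
to(.534,-.2205,.32,-1.646);print(observe()['joint_positions'])"
```

```text
2.5 [ 0.5631 -0.0906  0.3599] yaw -1.619 F [ 0.1 -0.2  0.6] T [-0.07  0.1  -0.01] row [np.float64(-0.0761), np.float64(0.4372), np.float64(0.1328), np.float64(-0.0002), np.float64(-0.0003), np.float64(0.0087)]
[-0.51349065  0.47204566  0.80309721  1.88327931 -0.41222764  0.95835125
 -1.14097575]
```

Request:
{"api": "move_arm", "payload": {"deltas": [[-0.076,0.437,0.1,0,0,0.009],[-0.076,0.437,0.1,0,0,0.009],[-0.076,0.437,0.1,0,0,0.009],[-0.076,0.437,0.133,0,0,0.009],[-0.076,0.437,0.133,0,0,0.009]]}}

```text
time_s: 3.0
tcp_pos: [0.5329, -0.2205, 0.3187]
tool_rot: [-3.139, 0.115, 0.003]
force: [0.0, 0.7, -0.1]
width: 0.0457
gripper_force: 0.0
```

```bash
python3 -c "
from h import *
to(.534,-.2205,.265,-1.646)"
```

```text
3.0 [ 0.5329 -0.2205  0.3187] yaw -1.644 F [ 0.   0.7 -0.1] T [0.01 0.15 0.02] row [np.float64(0.0042), np.float64(0.0), np.float64(0.1789), np.float64(-0.0003), np.float64(0.0007), np.float64(0.0007)]
```

Request:
{"api": "move_arm", "payload": {"deltas": [[0.003,0,0.1,0,0,0],[0.003,0,0.178,0,0,0],[0.003,0,0.178,0,0,0]]}}

```text
time_s: 3.3
tcp_pos: [0.5343, -0.2175, 0.2641]
tool_rot: [-3.137, 0.107, 0.007]
force: [0.0, -0.9, -0.3]
width: 0.0458
gripper_force: 0.0
```

Request:
{"api": "move_arm", "payload": {"deltas": [[0,0,0,0,0,0],[0,0,0,0,0,0],[0,0,0,0,0,0],[0,0,0,0,0,0],[0,0,0,0,0,0]], "claw": 0}}

```text
time_s: 3.8
tcp_pos: [0.5346, -0.2202, 0.267]
tool_rot: [3.14, -0.112, 0.002]
force: [-0.8, 0.5, 2.6]
width: 0.0098
gripper_force: 30.0
```

```bash
cat > snap.py <<'E'
import sys
from k import *
ims={c:camera(c)[...,::-1].copy() for c in("top","scene")}
for c in ims:cv2.imwrite(f"pics/{c}_{sys.argv[1]}.png",ims[c])
E
python3 snap.py g1; python3 -c "
from h import *
to(.534,-.2205,.385,-1.646)"
```

```text
3.9 [ 0.5346 -0.2203  0.267 ] yaw -1.642 F [-1.   1.7  5.2] T [ 0.19  0.25 -0.03] row [np.float64(-0.0014), np.float64(0.0009), np.float64(-0.3933), np.float64(-0.0001), np.float64(-0.0003), np.float64(0.0013)]
```

Request:
{"api": "move_arm", "payload": {"deltas": [[0,0,-0.06,0,0,0],[0,0,-0.18,0,0,0],[0,0,-0.33,0,0,0],[0,0,-0.393,0,0,0]]}}

```text
time_s: 4.3
tcp_pos: [0.5347, -0.2211, 0.3877]
tool_rot: [3.138, -0.113, 0.007]
force: [0.3, -0.5, -1.1]
width: 0.0097
gripper_force: 30.0
```

```bash
python3 -c "
from h import *
to(.567,.203,.385,-1.261)"
```

```text
4.3 [ 0.5347 -0.2211  0.3877] yaw -1.643 F [ 0.3 -0.5 -1.1] T [-0.04  0.13 -0.  ] row [np.float64(0.0058), np.float64(-1.4177), np.float64(0.0074), np.float64(0.0006), np.float64(-0.0013), np.float64(-0.1215)]
```

Request:
{"api": "move_arm", "payload": {"deltas": [[0.004,-1,0.007,0,0,-0.1215],[0.004,-1,0.007,0,0,-0.1215],[0.004,-1,0.007,0,0,-0.1215],[0.004,-1,0.007,0,0,-0.1215],[0.004,-1,0.007,0,0,-0.1215],[0.004,-1,0.007,0,0,-0.1215]]}}

```text
time_s: 4.9
tcp_pos: [0.5565, 0.0808, 0.3822]
tool_rot: [-3.104, -0.485, 0.0]
force: [0.7, -0.1, -0.8]
width: 0.0097
gripper_force: 30.0
```

```bash
python3 -c "
from h import *
to(.567,.203,.385,-1.261)"
```

```text
4.9 [0.5565 0.0808 0.3822] yaw -1.261 F [ 0.7 -0.1 -0.8] T [-0.07  0.06  0.  ] row [np.float64(0.1576), np.float64(-0.3772), np.float64(-0.0092), np.float64(-0.0001), np.float64(-0.0), np.float64(0.0001)]
```

Request:
{"api": "move_arm", "payload": {"deltas": [[0.158,-0.377,0,0,0,0],[0.158,-0.377,0,0,0,0],[0.158,-0.377,0,0,0,0],[0.158,-0.377,0,0,0,0],[0.158,-0.377,0,0,0,0]]}}

```text
time_s: 5.4
tcp_pos: [0.5673, 0.2009, 0.3817]
tool_rot: [3.103, 0.486, -0.001]
force: [-0.8, -0.5, -1.5]
width: 0.0097
gripper_force: 30.0
```

```bash
python3 snap.py l1; python3 - <<'E'
from h import *
to(.567,.203,.365,-1.261)
s=observe();g=s["tcp_pos"]-[0,0,.171]
o=[]
for c in("top","scene"):
    a=cv2.imread(f"pics/{c}_l1.png");u=proj(c,[[.567,.203,.15]])[0].astype(int)
    x0,y0=u[0]-45,u[1]-45
    b=cv2.resize(a[y0:y0+90,x0:x0+90],None,fx=4.4,fy=4.4,interpolation=3)
    p=[g[0],g[1],.31]
    z=g[2]
    for q in (box(p,.056,.010,z+.014,z-.014),box(p,.036,.018,z-.028,z-.034),box(p,.024,.005,z-.034,z-.076),box(p,.007,.005,z-.076,z-.086)):
        h=cv2.convexHull(((proj(c,q)+.5-[x0,y0])*4.4).astype(np.float32));cv2.polylines(b,[h.astype(int)],True,(0,0,255),1)
    o.append(b)
cv2.imwrite("pics/l1ov.png",np.hstack(o))
E
```

```text
5.5 [0.5676 0.1992 0.3821] yaw -1.263 F [ 0.4  0.4 -1.2] T [-0.05  0.17  0.01] row [np.float64(0.002), np.float64(-0.0127), np.float64(0.0571), np.float64(0.0003), np.float64(0.0002), np.float64(-0.0007)]
```

View pics/l1ov.png

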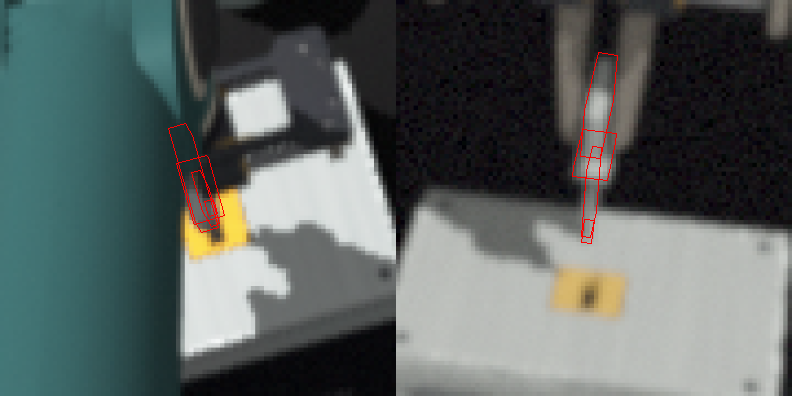

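Request:
{"api": "move_arm", "payload": {"deltas": [[0.002,-0.012,0.06,0,0,0],[0.002,-0.012,0.08,0,0,0],[0.002,-0.012,0.08,0,0,0],[0.002,-0.012,0.08,0,0,0]]}}

```text
time_s: 5.9
tcp_pos: [0.5672, 0.2038, 0.3586]
tool_rot: [3.104, 0.483, 0.0]
force: [0.0, 0.5, 0.2]
width: 0.0099
gripper_force: 30.0
```

```bash
python3 -c "
from h import *
to(.567,.203,.298,-1.261);camera('scene');to(.567,.203,.298,-1.261);"
```

```text
5.9 [0.5672 0.2038 0.3586] yaw -1.262 F [0.  0.5 0.2] T [-0.03  0.13 -0.01] row [np.float64(-0.0016), np.float64(0.0023), np.float64(0.202), np.float64(0.0001), np.float64(-0.0001), np.float64(-0.0002)]
5.95 [0.5673 0.204  0.3588] yaw -1.261 F [ 0.2  0.4 -1.1] T [-0.03  0.15  0.01] row [np.float64(-0.0021), np.float64(0.0028), np.float64(0.2027), np.float64(0.0), np.float64(-0.0002), np.float64(-0.0002)]
```

Request:
{"api": "move_arm", "payload": {"deltas": [[-0.002,0.003,0.02,0,0,0],[-0.002,0.003,0.04,0,0,0],[-0.002,0.003,0.06,0,0,0],[-0.002,0.003,0.075,0,0,0]]}}

```text
time_s: 6.35
tcp_pos: [0.5665, 0.2037, 0.3349]
tool_rot: [3.104, 0.486, -0.001]
force: [-0.1, -0.4, -1.5]
width: 0.0096
gripper_force: 30.0
```

Request:
{"api": "move_arm", "payload": {"deltas": [[0,0,0.03,0,0,0],[0,0,0.06,0,0,0],[0,0,0.09,0,0,0],[0,0,0.115,0,0,0],[0,0,0.125,0,0,0]]}}

```text
time_s: 6.85
tcp_pos: [0.5664, 0.2036, 0.297]
tool_rot: [3.103, 0.486, -0.002]
force: [-0.9, 0.1, 1.4]
width: 0.0098
gripper_force: 30.0
```

```bash
python3 -c "
from h import *
to(.567,.203,.297,-1.261)"
```

```text
6.85 [0.5664 0.2036 0.297 ] yaw -1.26 F [-0.9  0.1  1.4] T [-0.01  0.27  0.03] row [np.float64(0.0013), np.float64(0.0027), np.float64(0.0001), np.float64(0.0001), np.float64(0.0005), np.float64(0.0002)]
```

Request:
{"api": "move_arm", "payload": {"deltas": [[0,0,0.01,0,0,0],[0,0,0.01,0,0,0]]}}

```text
time_s: 7.05
tcp_pos: [0.5667, 0.2033, 0.2969]
tool_rot: [-3.103, -0.485, 0.002]
force: [-5.5, -1.9, 12.8]
width: 0.01
gripper_force: 30.0
```

Request:
{"api": "move_arm", "payload": {"deltas": [[0,0,-0.008,0,0,0],[0,0,-0.008,0,0,-0.03],[0,0,-0.008,0,0,-0.06],[0,0,-0.008,0,0,-0.08],[0,0,-0.008,0,0,-0.1],[0,0,-0.008,0,0,-0.12]]}}

```text
time_s: 7.65
tcp_pos: [0.5671, 0.2034, 0.2979]
tool_rot: [2.957, 1.06, 0.002]
force: [0.9, 0.2, 0.1]
width: 0.0099
gripper_force: 30.3
```

```bash
python3 -c "
from h import *
to(.567,.203,.297,-1.261);camera('top');to(.567,.203,.297,-1.261)"
```

```text
7.65 [0.5671 0.2034 0.2979] yaw -0.883 F [0.9 0.2 0.1] T [-0.14  0.01 -0.55] row [np.float64(-0.0011), np.float64(0.0006), np.float64(0.003), np.float64(0.0001), np.float64(-0.0004), np.float64(0.1204)]
7.7 [0.5671 0.2033 0.2979] yaw -0.881 F [ 0.2 -1.  -0.7] T [-0.24 -0.12 -0.48] row [np.float64(-0.001), np.float64(0.0006), np.float64(0.0031), np.float64(0.0001), np.float64(-0.0005), np.float64(0.121)]
```

Request:
{"api": "move_arm", "payload": {"deltas": [[0,0,0,0,0,0.04],[0,0,0,0,0,0.08],[0,0,0,0,0,0.12],[0,0,0,0,0,0.14],[0,0,0,0,0,0.16],[0,0,0,0,0,0.16]]}}

```text
time_s: 8.3
tcp_pos: [0.5668, 0.2033, 0.2976]
tool_rot: [3.127, 0.288, 0.001]
force: [0.1, -1.9, 0.2]
width: 0.0097
gripper_force: 30.0
```

```bash
python3 -c "
from h import *
to(.567,.203,.297,-1.261)"
```

```text
8.3 [0.5668 0.2033 0.2976] yaw -1.387 F [ 0.1 -1.9  0.2] T [-0.52  0.06  0.07] row [np.float64(0.0004), np.float64(0.0012), np.float64(0.002), np.float64(0.0004), np.float64(-0.0001), np.float64(-0.0401)]
```

Request:
{"api": "move_arm", "payload": {"deltas": [[0,0,0,0,0,0.02],[0,0,0,0,0,0.035],[0,0,0,0,0,0.035]]}}

```text
time_s: 8.6
tcp_pos: [0.5668, 0.2034, 0.2976]
tool_rot: [3.138, 0.12, 0.001]
force: [0.7, -2.4, 1.0]
width: 0.01
gripper_force: 30.1
```

```bash
python3 -c "
from h import *
to(.567,.203,.297,-1.261)"
```

```text
8.6 [0.5668 0.2034 0.2976] yaw -1.494 F [ 0.7 -2.4  1. ] T [-0.71  0.05  0.38] row [np.float64(0.0006), np.float64(0.0012), np.float64(0.002), np.float64(0.0004), np.float64(-0.0001), np.float64(-0.0742)]
```

Request:
{"api": "move_arm", "payload": {"deltas": [[0,0,0,0,0,-0.03],[0,0,0,0,0,-0.048],[0,0,-0.03,0,0,-0.048],[0,0,-0.06,0,0,-0.048],[0,0,-0.1,0,0,-0.048],[0,0,-0.15,0,0,-0.048],[0,0,-0.22,0,0,-0.048],[0,0,-0.3,0,0,-0.048]]}}

```text
time_s: 9.4
tcp_pos: [0.5664, 0.2038, 0.3892]
tool_rot: [-3.121, -0.353, 0.0]
force: [-0.3, 0.9, 0.0]
width: 0.0098
gripper_force: 30.0
```

```bash
python3 snap.py l1b; python3 - <<'E'
from h import *
to(.5345,-.2205,.385,-1.726)
a=cv2.imread("pics/scene_l1b.png");u=proj("scene",[[.567,.203,.12]])[0].astype(int)
x0,y0=u[0]-45,u[1]-45
cv2.imwrite("pics/l1b.png",cv2.resize(a[y0:y0+90,x0:x0+90],None,fx=5,fy=5,interpolation=3))
E
```

```text
9.5 [0.5677 0.2038 0.3919] yaw -1.345 F [ 0.   0.7 -0.6] T [-0.01  0.12 -0.02] row [np.float64(-0.4243), np.float64(1.3538), np.float64(0.0172), np.float64(-0.0011), np.float64(-0.002), np.float64(0.1212)]
```

View pics/l1b.png

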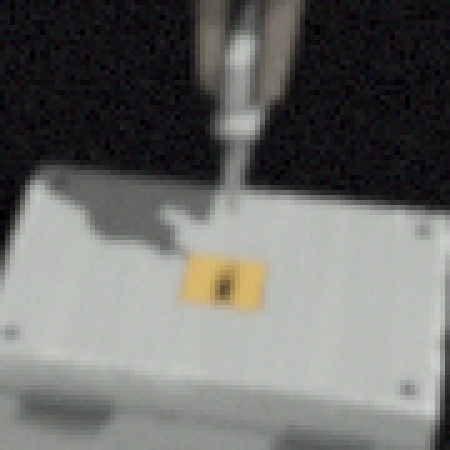

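The key is out and upright, and the barrel at about (223,282) is square with the safe. I return the key to its slot.

Request:
{"api": "move_arm", "payload": {"deltas": [[-0.313,1,0.017,0,0,0.12],[-0.313,1,0.017,0,0,0.12],[-0.313,1,0.017,0,0,0.12],[-0.313,1,0.017,0,0,0.12],[-0.313,1,0.017,0,0,0.12],[-0.313,1,0.017,0,0,0.12],[-0.313,1,0.017,0,0,0.12]]}}

```text
time_s: 10.2
tcp_pos: [0.5406, -0.1155, 0.383]
tool_rot: [3.13, -0.25, 0.001]
force: [0.5, -0.9, -2.1]
width: 0.0098
gripper_force: 30.0
```

```bash
python3 -c "
from h import *
to(.5345,-.2205,.34,-1.726)"
```

```text
10.2 [ 0.5406 -0.1155  0.383 ] yaw -1.73 F [ 0.5 -0.9 -2.1] T [-0.01  0.17  0.05] row [np.float64(0.0355), np.float64(0.3485), np.float64(0.1441), np.float64(0.0006), np.float64(-0.0003), np.float64(-0.0014)]
```

Request:
{"api": "move_arm", "payload": {"deltas": [[0.035,0.348,0.0,0,0,0],[0.035,0.348,0.05,0,0,0],[0.035,0.348,0.1,0,0,0],[0.035,0.348,0.14,0,0,0],[0.035,0.348,0.14,0,0,0],[0.035,0.348,0.14,0,0,0]]}}

```text
time_s: 10.8
tcp_pos: [0.5376, -0.2124, 0.3401]
tool_rot: [-3.132, 0.233, 0.001]
force: [0.7, 0.6, -1.1]
width: 0.0097
gripper_force: 30.0
```

```bash
python3 -c "
from h import *
to(.5345,-.2205,.268,-1.726)"
```

```text
10.8 [ 0.5376 -0.2124  0.3401] yaw -1.719 F [ 0.7  0.6 -1.1] T [0.01 0.11 0.03] row [np.float64(-0.0059), np.float64(0.0286), np.float64(0.2404), np.float64(-0.0003), np.float64(0.0003), np.float64(0.0022)]
```

Request:
{"api": "move_arm", "payload": {"deltas": [[-0.006,0.028,0,0,0,0.002],[-0.006,0.028,0,0,0,0.002],[-0.006,0.028,0.03,0,0,0.002],[-0.006,0.028,0.04,0,0,0.002]]}}

```text
time_s: 11.2
tcp_pos: [0.5338, -0.222, 0.3278]
tool_rot: [-3.131, 0.246, 0.001]
force: [-0.1, 0.0, -1.3]
width: 0.0097
gripper_force: 30.0
```

```bash
python3 -c "
from h import *
to(.5345,-.2205,.268,-1.726)"
```

```text
11.2 [ 0.5338 -0.222   0.3278] yaw -1.728 F [-0.1  0.  -1.3] T [0.03 0.18 0.01] row [np.float64(0.0018), np.float64(-0.0052), np.float64(0.1992), np.float64(-0.0002), np.float64(0.0002), np.float64(-0.0006)]
```

Request:
{"api": "move_arm", "payload": {"deltas": [[0.002,-0.005,0.03,0,0,0],[0.002,-0.005,0.06,0,0,0],[0.002,-0.005,0.09,0,0,0],[0.002,-0.005,0.13,0,0,0],[0.002,-0.005,0.17,0,0,0],[0.002,-0.005,0.203,0,0,0],[0.002,-0.005,0.205,0,0,0]]}}

```text
time_s: 11.9
tcp_pos: [0.5347, -0.2213, 0.2661]
tool_rot: [-3.132, 0.248, 0.001]
force: [-0.8, 0.2, -0.8]
width: 0.0098
gripper_force: 30.0
```

Request:
{"api": "move_arm", "payload": {"deltas": [[0,0,0.006,0,0,0],[0,0,0.006,0,0,0]]}}

```text
time_s: 12.1
tcp_pos: [0.5346, -0.2215, 0.266]
tool_rot: [-3.131, 0.248, -0.0]
force: [-3.8, 1.9, 9.6]
width: 0.0099
gripper_force: 30.0
```

Request:
{"api": "move_arm", "payload": {"deltas": [[0,0,0,0,0,0],[0,0,0,0,0,0],[0,0,-0.08,0,0,0],[0,0,-0.2,0,0,0],[0,0,-0.2,0,0,0]], "claw": 0.4}}

```text
time_s: 12.6
tcp_pos: [0.5359, -0.2223, 0.3288]
tool_rot: [3.13, -0.248, 0.011]
force: [-0.1, -0.3, 0.0]
width: 0.0366
gripper_force: 0.0
```

```bash
python3 -c "
from h import *
to(.608,-.2262,.325,-1.646)"
```

```text
12.6 [ 0.5359 -0.2223  0.3288] yaw -1.729 F [-0.1 -0.3  0. ] T [-0.02  0.08  0.  ] row [np.float64(0.2394), np.float64(-0.0251), np.float64(0.0143), np.float64(0.0005), np.float64(-0.0022), np.float64(-0.0264)]
```

Request:
{"api": "move_arm", "payload": {"deltas": [[0.239,-0.025,0,0,0,-0.026],[0.239,-0.025,0,0,0,-0.026],[0.239,-0.025,0,0,0,-0.026],[0.239,-0.025,0.02,0,0,-0.026],[0.239,-0.025,0.02,0,0,-0.026]]}}

```text
time_s: 13.1
tcp_pos: [0.6052, -0.2251, 0.3176]
tool_rot: [-3.139, 0.121, 0.005]
force: [-0.3, -0.6, -0.2]
width: 0.0364
gripper_force: 0.0
```

```bash
python3 -c "
from h import *
to(.608,-.2262,.266,-1.646)"
```

```text
13.1 [ 0.6052 -0.2251  0.3176] yaw -1.648 F [-0.3 -0.6 -0.2] T [0.01 0.15 0.03] row [np.float64(0.01), np.float64(0.003), np.float64(0.172), np.float64(-0.0002), np.float64(0.001), np.float64(-0.0007)]
```

Request:
{"api": "move_arm", "payload": {"deltas": [[0.009,0.003,0.05,0,0,0],[0.009,0.003,0.13,0,0,0],[0.009,0.003,0.17,0,0,0],[0.009,0.003,0.172,0,0,0]]}}

```text
time_s: 13.5
tcp_pos: [0.6083, -0.2258, 0.2652]
tool_rot: [-3.138, 0.12, 0.006]
force: [-0.4, 0.9, -0.9]
width: 0.0368
gripper_force: 0.0
```

Request:
{"api": "move_arm", "payload": {"deltas": [[0,0,0,0,0,0],[0,0,0,0,0,0],[0,0,0,0,0,0],[0,0,0,0,0,0],[0,0,0,0,0,0]], "claw": 0}}

```text
time_s: 14.0
tcp_pos: [0.6095, -0.2262, 0.2684]
tool_rot: [3.139, -0.119, 0.002]
force: [-0.3, -0.4, 3.2]
width: 0.0099
gripper_force: 30.0
```

```bash
python3 -c "
from h import *
to(.608,-.2262,.39,-1.646)"
```

```text
14.0 [ 0.6095 -0.2262  0.2684] yaw -1.647 F [-0.3 -0.4  3.2] T [0.07 0.23 0.03] row [np.float64(-0.0046), np.float64(0.0005), np.float64(-0.4054), np.float64(0.0), np.float64(-0.0004), np.float64(-0.0002)]
```

Request:
{"api": "move_arm", "payload": {"deltas": [[0,0,-0.06,0,0,0],[0,0,-0.2,0,0,0],[0,0,-0.35,0,0,0],[0,-0.1,-0.405,0,0,0],[0,-1,-0.405,0,0,-0.122],[0,-1,-0.405,0,0,-0.122],[0,-1,-0.405,0,0,-0.122],[0,-1,-0.405,0,0,-0.122],[0,-1,-0.405,0,0,-0.122],[0,-1,-0.405,0,0,-0.122]]}}

```text
time_s: 15.0
tcp_pos: [0.6318, 0.0795, 0.3899]
tool_rot: [-3.1, -0.492, -0.001]
force: [-0.6, 0.6, -0.5]
width: 0.0097
gripper_force: 30.0
```

```bash
python3 -c "
from h import *
to(.567,.2033,.375,-1.261)"
```

```text
15.0 [0.6318 0.0795 0.3899] yaw -1.256 F [-0.6  0.6 -0.5] T [-0.04  0.13 -0.01] row [np.float64(-0.0778), np.float64(-0.459), np.float64(0.0507), np.float64(-0.0009), np.float64(-0.0003), np.float64(0.0016)]
```

Request:
{"api": "move_arm", "payload": {"deltas": [[-0.078,-0.459,0.0,0,0,0.0015],[-0.078,-0.459,0.02,0,0,0.0015],[-0.078,-0.459,0.05,0,0,0.0015],[-0.078,-0.459,0.05,0,0,0.0015],[-0.078,-0.459,0.05,0,0,0.0015],[-0.078,-0.459,0.05,0,0,0.0015]]}}

```text
time_s: 15.6
tcp_pos: [0.5687, 0.1957, 0.3751]
tool_rot: [3.106, 0.47, 0.002]
force: [-0.4, 0.3, -1.3]
width: 0.01
gripper_force: 30.0
```

```bash
python3 -c "
from h import *
to(.5667,.2034,.358,-1.261)"
```

```text
15.6 [0.5687 0.1957 0.3751] yaw -1.27 F [-0.4  0.3 -1.3] T [-0.03  0.09 -0.01] row [np.float64(0.0011), np.float64(-0.0266), np.float64(0.0571), np.float64(0.0003), np.float64(-0.0004), np.float64(-0.003)]
```

Request:
{"api": "move_arm", "payload": {"deltas": [[0.001,-0.0265,0.04,0,0,-0.003],[0.001,-0.0265,0.057,0,0,-0.003],[0.001,-0.0265,0.057,0,0,-0.003],[0.001,-0.0265,0.057,0,0,-0.003]]}}

```text
time_s: 16.0
tcp_pos: [0.5662, 0.2044, 0.3566]
tool_rot: [3.103, 0.487, -0.001]
force: [-0.1, -0.5, -0.4]
width: 0.0099
gripper_force: 30.0
```

```bash
python3 -c "
from h import *
to(.5667,.2034,.298,-1.261)"
```

```text
16.0 [0.5662 0.2044 0.3566] yaw -1.26 F [-0.1 -0.5 -0.4] T [-0.05  0.19 -0.01] row [np.float64(0.0008), np.float64(0.0036), np.float64(0.1954), np.float64(0.0001), np.float64(0.0002), np.float64(0.0004)]
```

Request:
{"api": "move_arm", "payload": {"deltas": [[0.001,0.0035,0.02,0,0,0],[0.001,0.0035,0.04,0,0,0],[0.001,0.0035,0.06,0,0,0],[0.001,0.0035,0.075,0,0,0]]}}

```text
time_s: 16.4
tcp_pos: [0.5667, 0.204, 0.3339]
tool_rot: [3.103, 0.488, 0.0]
force: [0.3, 0.4, -0.5]
width: 0.0096
gripper_force: 30.0
```

Request:
{"api": "move_arm", "payload": {"deltas": [[0,0,0.03,0,0,0],[0,0,0.06,0,0,0],[0,0,0.09,0,0,0],[0,0,0.115,0,0,0],[0,0,0.13,0,0,0],[0,0,0.13,0,0,0]]}}

```text
time_s: 17.0
tcp_pos: [0.5673, 0.2038, 0.298]
tool_rot: [-3.101, -0.488, -0.001]
force: [-4.6, -1.6, 18.6]
width: 0.0097
gripper_force: 30.0
```

Home (18 N on the collar). Ease off and turn.

Request:
{"api": "move_arm", "payload": {"deltas": [[0,0,-0.008,0,0,0],[0,0,-0.008,0,0,-0.03],[0,0,-0.008,0,0,-0.06],[0,0,-0.008,0,0,-0.08],[0,0,-0.008,0,0,-0.1],[0,0,-0.008,0,0,-0.12]]}}

```text
time_s: 17.6
tcp_pos: [0.5672, 0.2038, 0.2982]
tool_rot: [2.956, 1.064, 0.003]
force: [1.2, 0.5, 2.6]
width: 0.0098
gripper_force: 30.0
```

```bash
python3 -c "
from h import *
to(.567,.203,.297,-1.261)"
```

```text
17.6 [0.5672 0.2038 0.2982] yaw -0.88 F [1.2 0.5 2.6] T [-0.1  -0.21 -0.1 ] row [np.float64(-0.0021), np.float64(0.0016), np.float64(0.004), np.float64(0.0002), np.float64(-0.0005), np.float64(0.1214)]
```

Request:
{"api": "move_arm", "payload": {"deltas": [[0,0,0,0,0,-0.02],[0,0,0,0,0,-0.04],[0,0,0,0,0,-0.06]]}}

```text
time_s: 17.9
tcp_pos: [0.5671, 0.2038, 0.2982]
tool_rot: [2.842, 1.337, 0.002]
force: [1.0, -0.0, 2.4]
width: 0.0099
gripper_force: 30.0
```

```bash
python3 -c "
from h import *
to(.567,.203,.297,-1.261)"
```

```text
17.9 [0.5671 0.2038 0.2982] yaw -0.691 F [ 1.  -0.   2.4] T [-0.08 -0.13 -0.05] row [np.float64(-0.0022), np.float64(0.0014), np.float64(0.0039), np.float64(0.0002), np.float64(-0.0004), np.float64(0.1813)]
```

It turns on with little torque, so this is the right key. I continue.

Request:
{"api": "move_arm", "payload": {"deltas": [[0,0,0,0,0,-0.035],[0,0,0,0,0,-0.07],[0,0,0,0,0,-0.105],[0,0,0,0,0,-0.14],[0,0,0,0,0,-0.175],[0,0,0,0,0,-0.21],[0,0,0,0,0,-0.245],[0,0,0,0,0,-0.28],[0,0,0,0,0,-0.315],[0,0,0,0,0,-0.33]]}}

```text
time_s: 18.9
tcp_pos: [0.5668, 0.2037, 0.2981]
tool_rot: [-1.805, -2.571, -0.0]
force: [-0.0, -0.4, 3.9]
width: 0.0098
gripper_force: 30.0
```

```bash
python3 -c "
from h import *
to(.567,.203,.297,.31)"
```

```text
18.9 [0.5668 0.2037 0.2981] yaw 0.346 F [-0.  -0.4  3.9] T [-0.21  0.18 -0.08] row [np.float64(-0.0024), np.float64(-0.0001), np.float64(0.0038), np.float64(0.0), np.float64(-0.0), np.float64(0.0116)]
```

Request:
{"api": "move_arm", "payload": {"deltas": [[0,0,0,0,0,-0.025],[0,0,0,0,0,-0.045],[0,0,0,0,0,-0.06],[0,0,0,0,0,-0.075],[0,0,0,0,0,-0.075]]}}

```text
time_s: 19.4
tcp_pos: [0.5667, 0.2035, 0.2981]
tool_rot: [-1.497, -2.761, -0.0]
force: [-0.8, -0.9, 5.5]
width: 0.0101
gripper_force: 30.5
```

```bash
python3 -c "
from h import *
to(.567,.203,.297,.31)"
```

```text
19.4 [0.5667 0.2035 0.2981] yaw 0.577 F [-0.8 -0.9  5.5] T [-0.18  0.38 -0.62] row [np.float64(-0.002), np.float64(-0.0002), np.float64(0.0038), np.float64(-0.0001), np.float64(-0.0002), np.float64(0.085)]
```

Request:
{"api": "move_arm", "payload": {"deltas": [[0,0,0.005,0,0,0.015],[0,0,0.005,0,0,0.025]]}}

```text
time_s: 19.6
tcp_pos: [0.5668, 0.2037, 0.2981]
tool_rot: [-1.606, -2.7, -0.0]
force: [-4.6, -1.7, 15.1]
width: 0.0097
gripper_force: 30.0
```

Request:
{"api": "move_arm", "payload": {"deltas": [[0,0,0,0,0,0],[0,0,0,0,0,0],[0,0,0,0,0,0],[0,0,-0.08,0,0,0],[0,0,-0.25,0,0,0],[0,0,-0.4,0,0,0],[-0.3,0,-0.6,0,0,0],[-0.8,0,-0.6,0,0,0],[-0.8,0,-0.6,0,0,0],[-0.8,0,-0.6,0,0,0]], "claw": 0.4}}

```text
time_s: 20.6
tcp_pos: [0.6582, 0.0361, 0.4685]
tool_rot: [-1.601, -2.703, -0.0]
force: [1.1, 0.8, 0.4]
width: 0.0365
gripper_force: 0.0
```

```bash
python3 snap.py f; python3 - <<'E'
from k import *
to(.3,.3,.4,0.3)
ims={c:cv2.imread(f"pics/{c}_f.png") for c in("top","scene")}
for c in ims:
    try:print(c,fitkey(ims,[.567,.203,.31+1.57],.09,(c,)))
    except Exception as e:print(e)
t,s=ims["top"],ims["scene"]
z=lambda a,x,y,w,h,f:cv2.resize(a[y:y+h,x:x+w],None,fx=f,fy=f,interpolation=3)
f=np.zeros((600,800,3),np.uint8)
f[:300,:400]=z(t,205,195,100,75,4);f[300:,:400]=z(s,330,215,100,75,4)
f[:300,400:]=z(t,365,195,120,90,400/120)[:300];f[300:,400:]=z(s,205,175,100,75,4)
cv2.imwrite("pics/fin.png",f)
E
```

```text
20.7 [0.6596 0.029  0.4689] yaw 0.489 F [ 0.1 -1.7  0. ] T [-0.06  0.09 -0.03] row [np.float64(1.3618), np.float64(-0.6337), np.float64(0.2215), np.float64(0.0002), np.float64(0.0018), np.float64(0.0602)]
top (array([0.57837413, 0.20584005, 1.85113101]), np.float64(282.90450980392154))
scene (array([0.56135478, 0.20844961, 1.83991597]), np.float64(306.15686274509807))
```

View pics/fin.png

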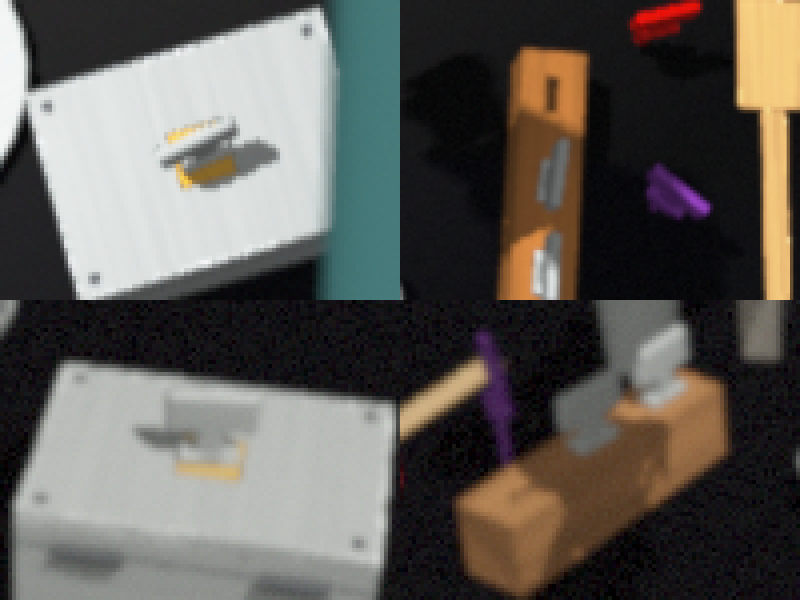

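The key is in the lock (about (200,140) in the crop) with its collar down and its bow turned a quarter turn. The other two keys stand collar-down in the stand, and the gripper is clear of everything. I hand in.

Request:
{"api": "move_arm", "payload": {"deltas": [[0,0,0,0,0,0],[0,0,0,0,0,0],[0,0,0,0,0,0]]}}

```text
time_s: 21.0
tcp_pos: [0.6572, 0.0396, 0.4677]
tool_rot: [-1.597, -2.704, -0.0]
force: [0.3, 0.9, -0.0]
width: 0.0366
gripper_force: 0.0
```

```bash
python3 -c "
from bench import *
print(finish_job())"
```

```text
the job is handed in; nothing more can be done
None
```

The job is handed in at 21 s (verdict not shown): the second key I tried, from the stand's far slot, turned a quarter turn anticlockwise to its stop and is still fully in the lock, and the other two keys stand fully down in the stand.

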